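Cap a sample tube and hold it down on the vortex mixer

ROBOT

A 6-joint arm with a two-finger parallel gripper is mounted at the origin on the work surface. World frame = base frame: x ahead of the robot, y to its left, z up, the work surface at z = 0. Lengths are in m, angles in rad, forces in N, time in s.
With the tool pointing down it reaches from about 0.35 to 0.975 m from the base axis. Payload 4.9 kg.
Tool frame: the origin (TCP) lies at the very end of the fingers, on their centre line; the grasp point (between the pads) lies 19 mm behind it; x points along the fingers, z is the direction in which the jaws open and shut, and the axes are right-handed (so a half turn about x gives the same grasp; the last joint's range is limited). The gripper opens to 85 mm and grips with 20 to 120 N. Pads are 22 mm wide; open, the fingers measure 114 mm over their backs; the gripper's body (76 mm by 85 mm) begins 54 mm behind the grasp point. The pads swing forward as they close: fully open they stand 13 mm farther back than shut.
Start: joints at [1.03, 0.053, 1.613, -0, 1.476, -0.119], TCP at [0.256, 0.57, 0.231] pointing down, gripper open.
Joint ranges: [-3.01, 3.01], [-1.01, 2.22], [0.06, 2.58], [-1.02, 4.17], [0.09, 2.62], [-3.14, 3.14]. Speed limits (rad/s): [2.57, 2.57, 3.14, 3.14, 3.14, 3.14].

INTERFACE

Orientations are given as a rotation vector (axis times angle).
In Python, from station import ctrl, imaging gives the robot as it stands. The module is installed in compiled form; this text tells all that it offers.
- The arm moves only by the shell command python3 -m jog 'ROWS' [FORCE]. ROWS is JSON, a list that holds one entry, the list of rows, each a list of 5 numbers: the shift along the tool's x, y, z in m, then the turn about the tool's x in rad, then the closure, from -1 (fully open) to 1 (shut). A call has 1 to 12 rows; each row is the pose to reach, as a shift and turn from the pose measured when the call began, along the tool's axes at that moment; what a row does not reach only later rows make up. A row lasts 1/10 s, in which the tool goes at most 50 mm and 8.59 degrees, less where a joint would pass 70% of its speed; a pose out of reach is approached as far as the arm can. A call with a gripper value outside its range is refused whole. The fingers move at their own pace and stop on an object; FORCE is the grip in N (left out, the last holds). Time passes only in rows, so rows that repeat a pose let the fingers close. It gives the time, the measured TCP pose, the force and the opening at its end, in the units of the state.
- ctrl.get_obs(): the state, without advancing time (a new reading comes with each control period).
- imaging.get_image(name): name is "side" or "top"; returns a dict with "color" (400x640x3 uint8, red, green, blue), "intrinsics" (3x3 intrinsics, pixels), "distortion" ([k1, k2, p1, p2, k3] as OpenCV has them; the pictures are not rectified), "R" (3x3) and "t" (3): a world point X has camera coordinates R X + t. Camera axes: x right, y down, z forward; pixel columns grow to the right and rows downward; lengths in m; the calibration is good to about 2 mm. A picture is of the moment at which its call begins. There is no depth.
- ctrl.finish_job(): hands the job in, once; it reports no verdict.
The state is a dict: "t": time; "q": joint angles; "dq": joint speeds; "effort": joint torques, N m; "tool_pos": TCP position; "tool_rot": TCP orientation; "contact_force": force on the tool from outside, world axes, zero at the start; "wrist_torque": the same for the moment, N m; "opening": finger opening in m.
Only numpy, scipy, OpenCV 4.12 (cv2) and the standard library are available. Lean on these libraries where they do the work, as an engineer would, in place of code of your own. Each camera call takes 0.05 s, during which the arm holds its last target.

TASK

One sample tube in the wire rack still has its hinged cap open: press that cap shut while the tube stands in the rack, then lift the tube out, keep it upright, and push its foot down into the rubber cup of the touch-operated vortex mixer until the sprung cup is fully down on its stop. The mixer only runs while the cup is held down, so finish with the tube still gripped upright and the cup held on its stop, without leaning on it hard. Leave the other tubes, the stain bottle and the slide box where they are.

Things in the scene. Friction and masses are not known exactly. Their poses are not given: they have to be found in the camera images.
- tube: The open sample tube: off-white plastic, about 50 to 85 g, loose in a rack cell. Origin: centre of its underside (foot); z up its axis, +x from the cap's hinge across the mouth. Flat foot 25 mm across, a chamfer up to 6 mm, then a round body of 30 mm up to 103 mm and a 31 mm wide mouth collar from 104 to 110 mm. 117 mm tall with cap shut.
- tube_mid (a point): Centre of the same tube, on its axis, 58 mm above its underside; axes as the tube's. The rack's top wires reach to 54 mm above the underside, so the tube is free to grip from there up.
- cap_hinge (a point): Hinge line of the open cap, on the tube's rim: 18 mm from the axis on the tube's -x side, 110 mm above the foot. The line runs along the tube's y. Axes as the tube's.
- cap_lip (a point): End of the 12 mm wide thumb tab at the cap's free edge, 40 mm from the hinge line; moves with the cap. The cap is a flat disc 31 mm across and 7 mm thick; shut, it lies flat over the mouth, its upper side 117 mm above the foot and the tab on the tube's +x side.
- cap (a joint): Opening angle of the cap in rad: 0 is fully shut, 1.57 stands upright over the hinge, up to 2.3 leans back outside the tube. Starts at 1.4 to 2.0. It is stiff (about 1.5 N at the lip) and stays where it is left; it has no latch.
- rack: Steel wire rack, fixed on the bench, 73 (x) x 178 (y) mm, 60 mm high, 2 x 5 square cells of 35 mm pitch (32 mm clear). Origin: centre of its underside. Cell centres: x = -17.5 or 17.5, y = -70, -35, 0, 35, 70 mm. Tubes stand on its floor 6 mm above the bench; wires at 16 and 58 mm height. Three tubes stand in it, an empty column of cells between them.
- mixer: Vortex mixer, white case 150 (x) x 120 (y) x 92 mm high, fixed on the bench; sloping control panel on its -x side. Origin: centre of its underside. A grey collar and the black rubber cup stand on its top, the cup's axis at x = +20 mm, y = 0.
- cup_floor (a point): Centre of the rubber cup's inner floor, 121 mm above the bench when free; moves down with the cup. The cup is open at the top: 18 mm deep inside, about 39 mm across at the floor and 47 mm at the rim, rim 139 mm above the bench.
- cup (a joint): How far the sprung cup is pressed down, in m: 0 free, 0.006 on its hard stop. The spring starts to give at 4 N and the stop is met at 10 N; a push of over 30 N on the cup is too hard.
- shut_tube_a: Another tube of the same make with its cap shut, standing in the rack; to be left alone. Origin: centre of its underside.
- shut_tube_b: As shut_tube_a, in another cell; to be left alone.
- stain_bottle: Amber bottle with a black cap, 52 mm across, 105 mm tall, standing loose on the bench; to be left alone. Origin: centre of its underside.
- slide_box: Closed slide box, 37 x 86 x 30 mm, white with a grey lid, loose on the bench; to be left alone. Origin: centre of its underside.
Things that resemble listed ones, but are neither listed nor needed, are in the scene too. Leave any brown, green or pink look-alike of the tube alone.

How it is judged:
By the outcome, as a careful person would: the job done as asked, in the order asked, and still so for the second after the job is handed in, while the arm keeps its last pose, push and grip.
It also fails if it takes over 51 s, if anything falls off the work surface, if the arm or the gripper's body presses on something with over 40 N, if the wrist force passes 120 N, or if a joint passes its speed limit or range.

## Working session

There is one attempt and no reset: what is moved stays moved. The work goes in short steps, Python scripts to look and compute and a shell command to move; the robot and the scene stay as the last step left them, time stands still between calls to the robot, and variables do not carry over. Pictures are saved under pics/ and viewed, and the job is handed in when it is done.

```bash
mkdir -p pics; python3 - <<'E'
from station import ctrl, imaging
import cv2, numpy as np, pickle
np.set_printoptions(precision=4,suppress=True)
o=ctrl.get_obs(); print(o)
for n in("top","side"):
    d=imaging.get_image(n); pickle.dump(d,open(f"{n}0.pkl","wb"))
    cv2.imwrite(f"pics/{n}0.png",d["color"][:,:,::-1])
    print(n,d["intrinsics"],d["distortion"],-d["R"].T@d["t"],d["R"])
E
```

```text
{'t': 0.0, 'q': array([ 1.03  ,  0.0533,  1.6143,  0.    ,  1.476 , -0.119 ]), 'dq': array([-0.0011,  0.0007, -0.0002,  0.0017, -0.0007, -0.0006]), 'effort': array([ -0.0002, -39.3688, -37.0174,   0.    ,   0.0074,  -0.    ]), 'tool_pos': array([0.2556, 0.5697, 0.2301]), 'tool_rot': array([-0.894 ,  1.3816,  0.8927]), 'contact_force': array([ 0.3731,  0.3449, -0.2529]), 'wrist_torque': array([0.0101, 0.0079, 0.0081]), 'opening': 0.08524372580175209}
top [[410.336    0.     310.4594]
 [  0.     410.336  193.6177]
 [  0.       0.       1.    ]] [0.0043 0.     0.     0.     0.    ] [0.4198 0.0044 0.9842] [[-0.0186 -0.9998  0.0112]
 [-0.9888  0.0167 -0.1483]
 [ 0.1481 -0.0139 -0.9889]]
side [[383.5837   0.     319.3192]
 [  0.     383.5837 203.879 ]
 [  0.       0.       1.    ]] [-0.0665  0.      0.      0.      0.    ] [0.3531 0.5294 0.7467] [[-0.9176 -0.3972  0.0127]
 [-0.3041  0.6813 -0.6658]
 [ 0.2558 -0.6148 -0.746 ]]
```

View pics/top0.png

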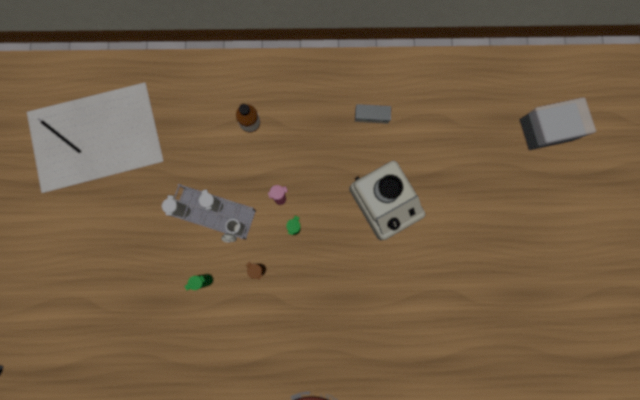

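View pics/side0.png

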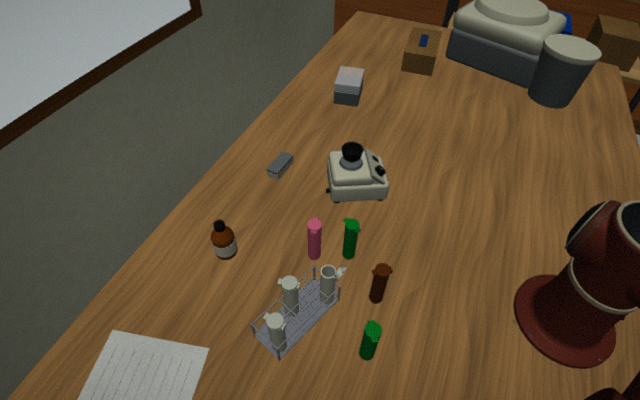

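The top view shows the rack at about (215,210), the mixer at (387,200), the bottle at (247,116) and the slide box at (373,113). Candidates for the open tube (top view):
- three off-white tubes at (170,206), (207,200) and (233,228)
- look-alikes: pink (278,193), green (294,226), green (197,283), brown (255,271)

The tube at (233,228) has an open mouth and a flipped cap, and in the side view it is at (328,280). I'll check it in a close crop.

```bash
python3 - <<'E'
import cv2, numpy as np, pickle
t=pickle.load(open("top0.pkl","rb"))["color"][:,:,::-1]; s=pickle.load(open("side0.pkl","rb"))["color"][:,:,::-1]
a=cv2.resize(t[175:250,155:265],None,fx=7,fy=7,interpolation=cv2.INTER_CUBIC); cv2.imwrite("pics/ct.png",a)
a=cv2.resize(s[250:365,240:360],None,fx=5,fy=5,interpolation=cv2.INTER_CUBIC); cv2.imwrite("pics/cs.png",a)
a=cv2.resize(t[150:250,340:435],None,fx=6,fy=6,interpolation=cv2.INTER_CUBIC); b=cv2.resize(s[130:210,315:400],None,fx=6,fy=6,interpolation=cv2.INTER_CUBIC)
cv2.imwrite("pics/mt.png",a);cv2.imwrite("pics/ms.png",b)
E
```

```text
(no output)
```

View pics/ct.png

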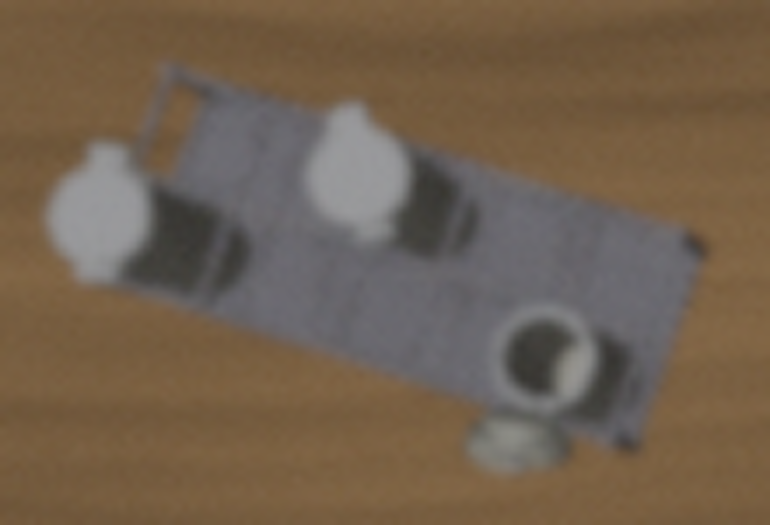

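View pics/cs.png

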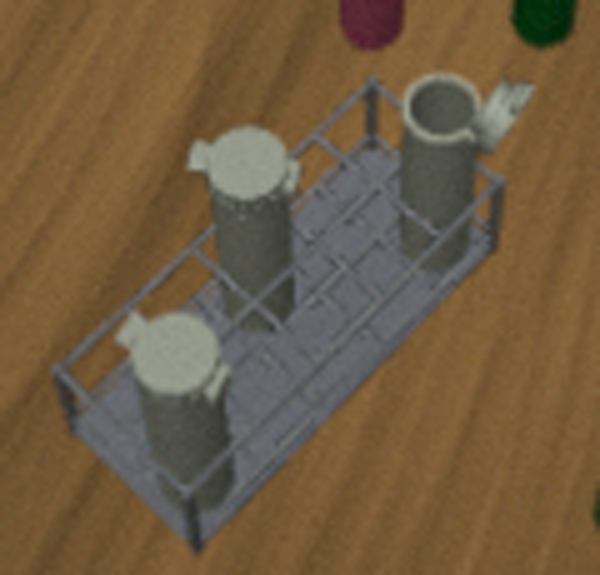

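View pics/mt.png

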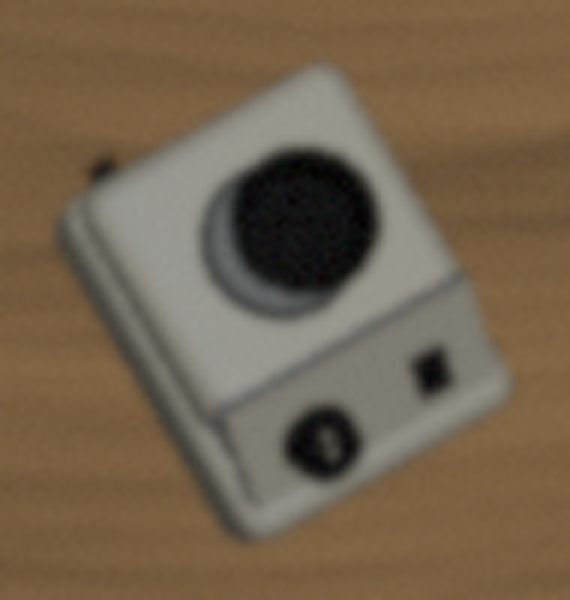

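View pics/ms.png

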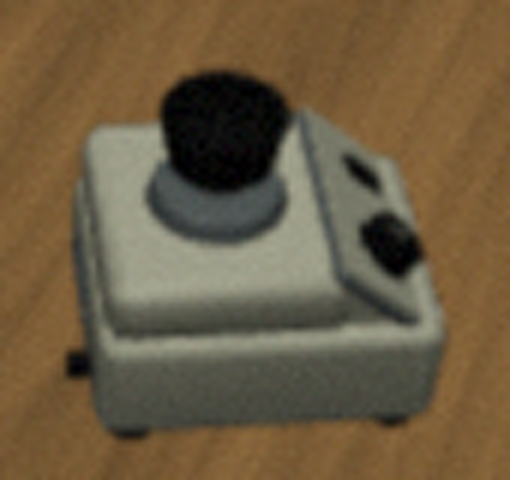

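The crop confirms it: the tube at top (233,226) / side (328,271) is off-white with an open mouth, and its cap stands on the robot side. The other two off-white tubes are shut. Next I'll measure it and the cup with masks and rays.

```bash
cat > h.py <<'E'
import cv2, numpy as np, pickle
np.set_printoptions(precision=4,suppress=True)
def ray(d,uv):
    p=cv2.undistortPoints(np.array([[uv]],float),d["intrinsics"],d["distortion"])[0,0]
    v=d["R"].T@np.array([p[0],p[1],1.]); return -d["R"].T@d["t"], v/np.linalg.norm(v)
def onz(d,uv,z):
    c,v=ray(d,uv); return c+v*(z-c[2])/v[2]
def tri(d1,u1,d2,u2):
    c1,v1=ray(d1,u1);c2,v2=ray(d2,u2)
    s=np.linalg.lstsq(np.stack([v1,-v2],1),c2-c1,rcond=None)[0]
    a,b=c1+s[0]*v1,c2+s[1]*v2; return (a+b)/2,np.linalg.norm(a-b)
def proj(d,X):
    return cv2.projectPoints(np.array(X,float).reshape(-1,3),cv2.Rodrigues(d["R"])[0],d["t"],d["intrinsics"],d["distortion"])[0][:,0]
E
python3 - <<'E'
from h import *
T=pickle.load(open("top0.pkl","rb"));S=pickle.load(open("side0.pkl","rb"))
f=lambda u,k,o:[(u[0]+.5)/k-.5+o[0],(u[1]+.5)/k-.5+o[1]]
mt=f((545,358),7,(155,175)); ms=f((443,108),5,(240,250))
print("mouth",onz(T,mt,.116),onz(S,ms,.116),tri(T,mt,S,ms))
# dark blob cup
for n,d,(x0,y0,x1,y1) in(("T",T,(370,165,410,205)),("S",S,(335,135,370,170))):
    m=(d["color"][y0:y1,x0:x1].max(2)<40).astype(np.uint8)
    c=max(cv2.findContours(m,0,1)[0],key=cv2.contourArea); e=cv2.fitEllipse(c)
    print(n,cv2.boundingRect(c),e, onz(d,(e[0][0]+x0,e[0][1]+y0),.139))
ct=f((307,220),6,(340,150)); cs=f((227,105),6,(315,130))
print("cup",onz(T,ct,.139),onz(S,cs,.139),tri(T,ct,S,cs))
a=f((100,215),7,(155,175)); b=f((357,172),7,(155,175))
print("a,b",onz(T,a,.123),onz(T,b,.123))
a=f((174,352),5,(240,250)); b=f((250,162),5,(240,250))
print("a,b side",onz(S,a,.123),onz(S,b,.123))
# rack top corners in side crop (height .060) and top
for n,u in(("far-right",(500,182)),("far-left",(373,82)),("near-left",(60,370)),("near-right",(190,490))):
    print(n,onz(S,f(u,5,(240,250)),.058))
for n,u in(("tl",(170,70)),("tr",(697,240)),("br",(630,440))):
    print(n,onz(T,f(u,7,(155,175)),.058))
lt=f((500,455),7,(155,175)); ls=f((522,90),5,(240,250))
print("lip",tri(T,lt,S,ls))
E
```

```text
mouth [0.4841 0.1581 0.116 ] [0.4854 0.1609 0.116 ] (array([0.4852, 0.1589, 0.1128]), np.float64(0.0017523943153898369))
T (9, 11, 23, 22) ((20.129226684570312, 21.47899055480957), (21.410125732421875, 22.463001251220703), 109.97367095947266) [ 0.5587 -0.1744  0.139 ]
S (7, 7, 21, 20) ((16.601463317871094, 16.396387100219727), (19.210784912109375, 19.998754501342773), 67.41954803466797) [ 0.5578 -0.1601  0.139 ]
cup [ 0.5591 -0.1757  0.139 ] [ 0.5615 -0.1762  0.139 ] (array([ 0.5601, -0.1754,  0.1397]), np.float64(0.0022677036139147158))
a,b [0.529  0.2907 0.123 ] [0.5407 0.214  0.123 ]
a,b side [0.5311 0.2931 0.123 ] [0.5403 0.2153 0.123 ]
far-right [0.463  0.1499 0.058 ]
far-left [0.5295 0.1271 0.058 ]
near-left [0.5857 0.2925 0.058 ]
near-right [0.5195 0.3136 0.058 ]
tl [0.5844 0.2912 0.058 ]
tr [0.5257 0.1197 0.058 ]
br [0.4617 0.141  0.058 ]
lip (array([0.454 , 0.1642, 0.1534]), np.float64(0.0005336227941386601))
```

```bash
cat >> h.py <<'E'
from scipy.spatial.transform import Rotation as Ro
C=np.array([.4846,.1588]); ry=np.array([.323,.946]); rx=np.array([.946,-.323])
def tool(o): return np.array(o["tool_pos"]),Ro.from_rotvec(o["tool_rot"]).as_matrix()
def rel(o,X):
    p,R=tool(o); return R.T@(np.array(X)-p)
E
python3 - <<'E'
from h import *
from station import ctrl
o=ctrl.get_obs();p,R=tool(o);print(R)
z=R[:,2][:2]
for s in(1,-1):
    t=np.r_[s*ry,0]; print("turn",np.arctan2(np.cross(R[:,2],t)@R[:,0],R[:,2]@t))
q=np.r_[C-.061*rx,.20]; print(rel(o,q)); print(rel(o,np.r_[C,.25]))
E
```

```text
[[-0.001  -0.9124  0.4094]
 [-0.0016  0.4094  0.9124]
 [-1.      0.0002 -0.0019]]
turn -0.09274330206257092
turn 3.048849351527222
[ 0.0306 -0.3165 -0.2868]
[-0.0194 -0.3772 -0.2812]
```

```bash
python3 -m jog '[[[0,-0.1,-0.09,-0.05,1],[0.0,-0.2,-0.18,-0.09,1],[0.01,-0.3,-0.27,-0.093,1],[0.02,-0.316,-0.287,-0.093,1],[0.02,-0.316,-0.287,-0.093,1],[0.02,-0.316,-0.287,-0.093,1],[0.02,-0.316,-0.287,-0.093,1],[0.02,-0.316,-0.287,-0.093,1],[0.02,-0.316,-0.287,-0.093,1],[0.02,-0.316,-0.287,-0.093,1],[0.02,-0.316,-0.287,-0.093,1],[0.02,-0.316,-0.287,-0.093,1]]]' 60
python3 - <<'E'
from h import *
from station import ctrl,imaging
o=ctrl.get_obs();p,R=tool(o);print(p,R,o["opening"],o["contact_force"])
print(rel(o,np.r_[C-.061*rx,.138]))
S=imaging.get_image("side");T=imaging.get_image("top")
a=cv2.resize(S["color"][200:350,240:420,::-1],None,fx=4,fy=4);cv2.imwrite("pics/s1.png",a)
E
```

```text
t: 1.3
tool_pos: [0.4259, 0.1793, 0.2105]
tool_rot: [-0.965, 1.349, 0.965]
contact_force: [0.4, -0.0, 0.5]
opening: -0.0004
[0.4259 0.1793 0.2105] [[-0.0014 -0.9468  0.3218]
 [-0.0013  0.3218  0.9468]
 [-1.      0.0009 -0.0017]] -0.0003775097881437905 [ 0.3872 -0.0064  0.5054]
[ 0.0725 -0.0012 -0.0003]
```

View pics/s1.png

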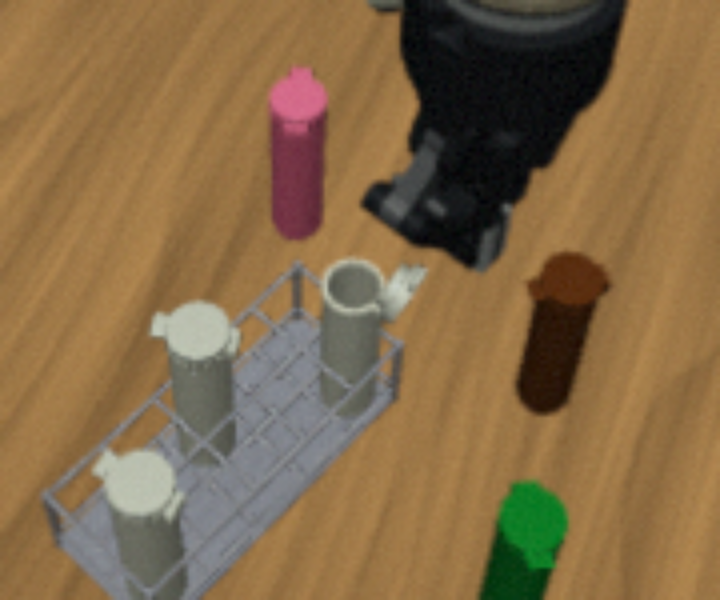

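The view shows the shut fingers at (440,220) in the crop, on the hinge side of the cap (400,290). The way down is clear.

```bash
python3 -m jog '[[[0.04,-0.001,0,0,1],[0.07,-0.001,0,0,1],[0.072,-0.001,0,0,1],[0.072,-0.008,0,0,1],[0.072,-0.015,0,0,1],[0.071,-0.021,0,0,1],[0.070,-0.026,0,0,1],[0.069,-0.031,0,0,1],[0.069,-0.036,0,0,1],[0.069,-0.041,0,0,1],[0.069,-0.041,0,0,1]]]'
python3 - <<'E'
from h import *
from station import ctrl,imaging
o=ctrl.get_obs();p,R=tool(o);print(p,o["contact_force"],"center along x",(p[:2]-C)@rx,(p[:2]-C)@ry)
S=imaging.get_image("side");T=imaging.get_image("top")
a=cv2.resize(S["color"][220:320,280:400,::-1],None,fx=5,fy=5);cv2.imwrite("pics/s2.png",a)
E
```

```text
t: 2.5
tool_pos: [0.4655, 0.1661, 0.1419]
tool_rot: [-0.966, 1.347, 0.964]
contact_force: [-2.0, 1.7, 1.3]
opening: -0.0
[0.4655 0.1661 0.1419] [-1.9541  1.7136  1.3484] center along x -0.020392603543169432 0.0007125688097760535
```

View pics/s2.png

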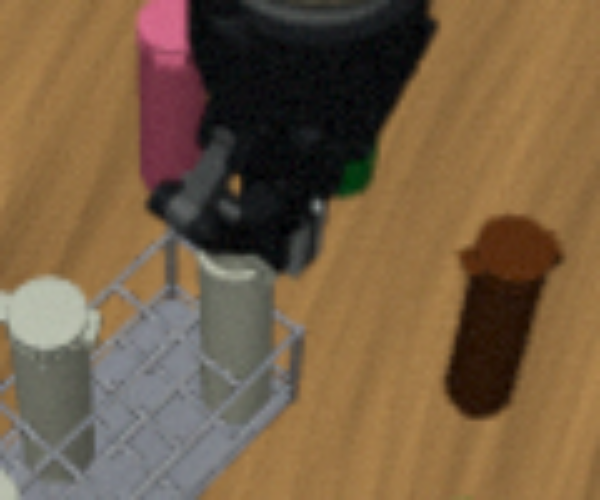

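The fingers are over the tube and pushing on the cap with about 2.6 N. The tube still stands upright. I'll go on over and down.

```bash
python3 -m jog '[[[0,-0.005,0,0,1],[0.002,-0.009,0,0,1],[0.005,-0.013,0,0,1],[0.008,-0.016,0,0,1],[0.011,-0.018,0,0,1],[0.014,-0.02,0,0,1],[0.016,-0.021,0,0,1],[0.017,-0.021,0,0,1],[0.017,-0.021,0,0,1]]]'
python3 - <<'E'
from h import *
from station import ctrl
o=ctrl.get_obs();p,R=tool(o);print(p,o["contact_force"],(p[:2]-C)@rx)
E
```

```text
t: 3.5
tool_pos: [0.4852, 0.1593, 0.1248]
tool_rot: [-0.966, 1.347, 0.964]
contact_force: [0.0, 0.8, 3.0]
opening: -0.0001
[0.4852 0.1593 0.1248] [0.0481 0.8498 2.9856] 0.0003932387107639727
```

```bash
python3 -m jog '[[[0.001,0,0,0,1],[0.0015,0,0,0,1],[0.002,0,0,0,1],[0.0025,0,0,0,1],[0.0025,0,0,0,1]]]'
```

```text
t: 4.0
tool_pos: [0.4859, 0.1595, 0.1241]
tool_rot: [-0.967, 1.345, 0.963]
contact_force: [-2.8, 1.2, 9.6]
opening: 0.0003
```

The cap meets a firm stop at z=0.124 with 9.6 N, where I expected 0.123. I'll lift and look.

```bash
python3 -m jog '[[[-0.03,0,0,0,1],[-0.08,0.03,0,0,1],[-0.1,0.08,0,0,1],[-0.1,0.1,0,0,1],[-0.1,0.1,0,0,0],[-0.1,0.1,0,0,0]]]'
python3 - <<'E'
from h import *
from station import ctrl,imaging
S=imaging.get_image("side");T=imaging.get_image("top")
pickle.dump((S,T),open("i3.pkl","wb"))
a=cv2.resize(S["color"][250:340,280:380,::-1],None,fx=4,fy=4);b=cv2.resize(T["color"][175:250,175:275,::-1],None,fx=4,fy=4)
cv2.imwrite("pics/s3.png",np.hstack([a,cv2.copyMakeBorder(b,0,60,0,0,0)]))
print(ctrl.get_obs()["opening"])
E
```

```text
t: 4.6
tool_pos: [0.3905, 0.1916, 0.2232]
tool_rot: [-0.968, 1.346, 0.963]
contact_force: [0.4, -0.1, -1.0]
opening: 0.0283
0.04203510485067323
```

View pics/s3.png

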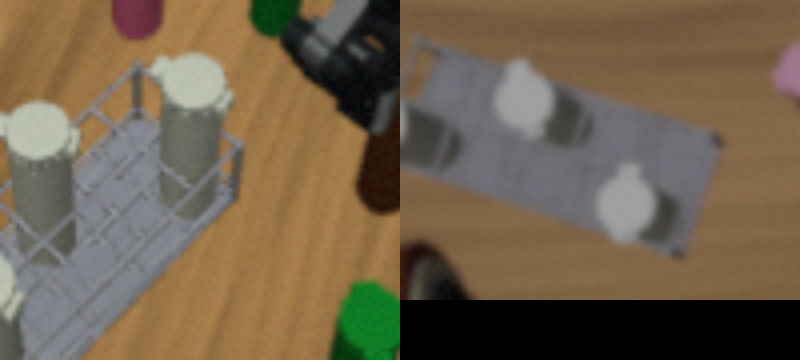

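The cap lies flat and shut in both views: side crop (193,82), top crop (226,207). Next I'll measure the tube for the grip.

```bash
python3 - <<'E'
from h import *
from station import ctrl
S,T=pickle.load(open("i3.pkl","rb"))
f=lambda u,k,o:[(u[0]+.5)/k-.5+o[0],(u[1]+.5)/k-.5+o[1]]
s=f((193,82),4,(280,250));t=f((226,207),4,(175,175))
print(onz(S,s,.123),onz(T,t,.123),tri(S,s,T,t))
o=ctrl.get_obs(); print(rel(o,np.r_[.4848,.1590,.15]),o["opening"])
z=tool(o)[1]; t=np.r_[ry,0]; print(np.arctan2(np.cross(z[:,2],t)@z[:,0],z[:,2]@t))
E
```

```text
[0.4854 0.163  0.123 ] [0.4823 0.1596 0.123 ] (array([0.4844, 0.1606, 0.1193]), np.float64(0.0036971951150354377))
[ 0.0729 -0.0991 -0.0003] 0.04203510485067323
0.001657296832106397
```

```bash
python3 -m jog '[[[0.0,-0.05,0.0,0,-0.35],[0.0,-0.098,0.0005,0,-0.35],[0.0,-0.099,0.0005,0,-0.35],[0.0,-0.099,0.0005,0,-0.35],[0.04,-0.099,0.0005,0,-0.35],[0.08,-0.099,0.0005,0,-0.35],[0.11,-0.099,0.0005,0,-0.35],[0.13,-0.099,0.0005,0,-0.35],[0.145,-0.099,0.0005,0,-0.35],[0.154,-0.099,0.0005,0,-0.35],[0.154,-0.099,0.0005,0,-0.35]]]'
python3 - <<'E'
from h import *
from station import imaging
S=imaging.get_image("side")
cv2.imwrite("pics/s4.png",cv2.resize(S["color"][220:330,270:390,::-1],None,fx=5,fy=5))
E
```

```text
t: 5.8
tool_pos: [0.4842, 0.1595, 0.0681]
tool_rot: [-0.966, 1.349, 0.964]
contact_force: [-0.0, -0.6, -0.2]
opening: 0.0577
```

View pics/s4.png

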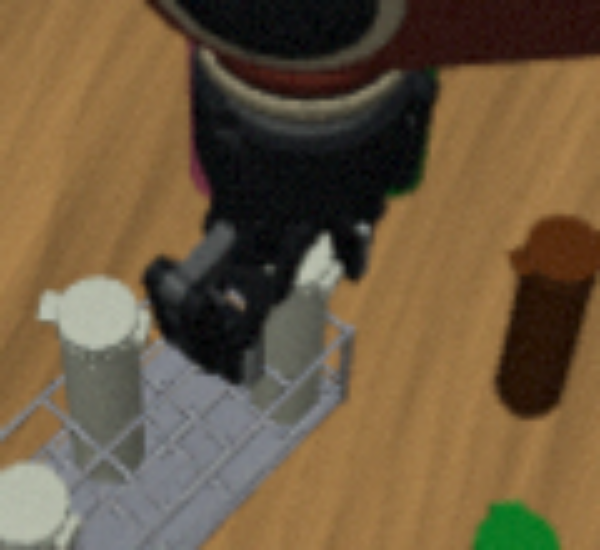

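The jaws straddle the tube, clear of the neighbouring tube. Closing now.

```bash
python3 -m jog '[[[0,0,0,0,0.2],[0,0,0,0,0.4],[0,0,0,0,1],[0,0,0,0,1],[0,0,0,0,1],[0,0,0,0,1],[0,0,0,0,1]]]' 60
```

```text
t: 6.55
tool_pos: [0.4863, 0.1598, 0.0709]
tool_rot: [-0.968, 1.345, 0.962]
contact_force: [-1.5, -1.1, 5.6]
opening: 0.0285
```

```bash
python3 -m jog '[[[-0.01,0,0,0,1],[-0.02,0,0,0,1],[-0.03,0,0,0,1],[-0.05,0,0,0,1],[-0.08,0,0,0,1],[-0.12,0,0,0,1],[-0.15,0,0,0,1],[-0.17,0,0,0,1],[-0.17,0,0,0,1],[-0.17,0,0,0,1]]]'
python3 - <<'E'
from h import *
from station import imaging,ctrl
o=ctrl.get_obs();print(o["opening"],o["contact_force"],tool(o))
S=imaging.get_image("side");T=imaging.get_image("top");pickle.dump((S,T),open("i5.pkl","wb"))
cv2.imwrite("pics/s5.png",np.hstack([cv2.resize(S["color"][140:340,250:390,::-1],None,fx=3,fy=3),cv2.resize(T["color"][120:320,180:300,::-1],None,fx=3,fy=3)]))
E
```

```text
t: 7.55
tool_pos: [0.4855, 0.1602, 0.2408]
tool_rot: [-0.968, 1.345, 0.962]
contact_force: [0.5, -0.3, -0.3]
opening: 0.0287
0.028679816262961594 [ 0.4597 -0.3421 -0.3379] (array([0.4855, 0.1602, 0.2408]), array([[ 0.0035, -0.947 ,  0.3213],
       [-0.0019,  0.3213,  0.947 ],
       [-1.    , -0.0039, -0.0007]]))
```

View pics/s5.png

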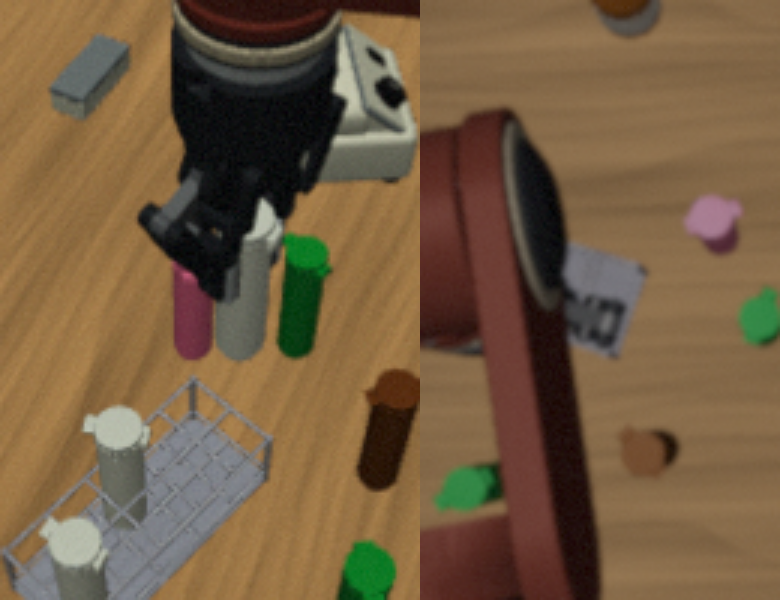

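The tube is out of the rack and looks upright. The cap is still shut (crop (258,215)) and the other two tubes still stand. I'll measure its tilt and foot offset from the side edges.

```bash
python3 - <<'E'
from h import *
S,T=pickle.load(open("i5.pkl","rb"))
p=np.array([.4855,.1602])
for z in(.176,.19,.205,.22,.24,.27): print(z,proj(S,[*p,z])[0])
g=S["color"].astype(int)
for y in range(236,262,2):
    row=g[y,312:352]; m=(abs(row[:,0]-row[:,2])<22)&(row.min(1)>60); i=np.where(m)[0]+312
    print(y,i.min() if len(i) else None,i.max() if len(i) else None,(i.min()+i.max())/2 if len(i) else None)
cv2.imwrite("pics/s5b.png",cv2.resize(S["color"][195:270,300:360,::-1],None,fx=8,fy=8,interpolation=cv2.INTER_CUBIC))
E
```

```text
0.176 [329.3252 253.0584]
0.19 [329.5823 248.5452]
0.205 [329.8665 243.5496]
0.22 [330.1603 238.3801]
0.24 [330.5678 231.2017]
0.27 [331.2152 219.7754]
236 325 338 331.5
238 325 338 331.5
240 324 338 331.0
242 322 337 329.5
244 322 337 329.5
246 322 337 329.5
248 322 337 329.5
250 322 337 329.5
252 322 337 329.5
254 323 336 329.5
256 324 335 329.5
258 326 333 329.5
260 None None None
```

View pics/s5b.png

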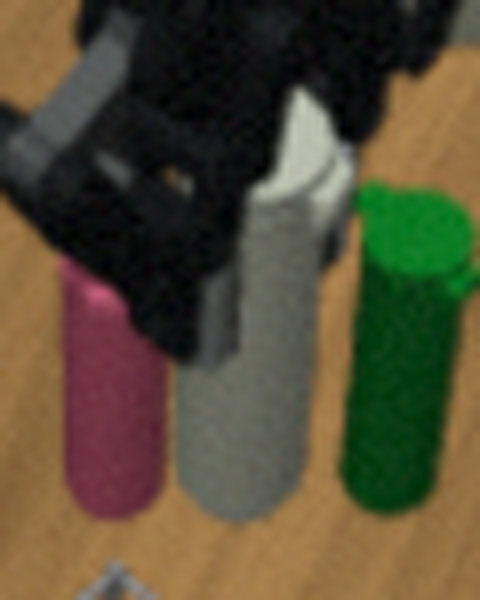

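The foot's axis is at column 329.5 against 329.3 predicted, and the edges run vertical, so the tube hangs straight and centred. Next I'll work out the move to above the cup.

```bash
python3 - <<'E'
from h import *
from station import ctrl
o=ctrl.get_obs(); print(o["q"],rel(o,[.5603,-.175,.24]))
E
```

```text
[ 0.1744 -0.2302  1.8654 -0.0026  1.5068 -1.0691] [-0.0002 -0.1793 -0.2929]
```

```bash
python3 -m jog '[[[0,-0.01,-0.02,0,1],[0,-0.03,-0.05,0,1],[0,-0.05,-0.082,0,1],[0,-0.07,-0.115,0,1],[0,-0.09,-0.147,0,1],[0,-0.11,-0.18,0,1],[0,-0.13,-0.212,0,1],[0,-0.15,-0.245,0,1],[0,-0.167,-0.273,0,1],[0,-0.176,-0.288,0,1],[0,-0.179,-0.293,0,1],[0,-0.179,-0.293,0,1]]]'
python3 - <<'E'
from h import *
from station import imaging,ctrl
o=ctrl.get_obs();p,R=tool(o);print(o["opening"],o["contact_force"],p,R,rel(o,[.5603,-.175,p[2]]))
S=imaging.get_image("side");T=imaging.get_image("top");pickle.dump((S,T),open("i6.pkl","wb"))
cv2.imwrite("pics/s6.png",cv2.resize(S["color"][80:210,300:420,::-1],None,fx=4,fy=4,interpolation=cv2.INTER_CUBIC))
cv2.imwrite("pics/t6.png",cv2.resize(T["color"][130:260,320:450,::-1],None,fx=4,fy=4,interpolation=cv2.INTER_CUBIC))
E
```

```text
t: 8.85
tool_pos: [0.5597, -0.1747, 0.2387]
tool_rot: [-0.965, 1.349, 0.965]
contact_force: [-0.1, 1.0, -1.1]
opening: 0.0287
0.028671625981834783 [-0.1443  1.0155 -1.1068] [ 0.5597 -0.1747  0.2387] [[-0.0017 -0.9468  0.3217]
 [-0.0013  0.3217  0.9468]
 [-1.      0.0011 -0.0018]] [-0.     -0.0007 -0.0001]
```

View pics/s6.png

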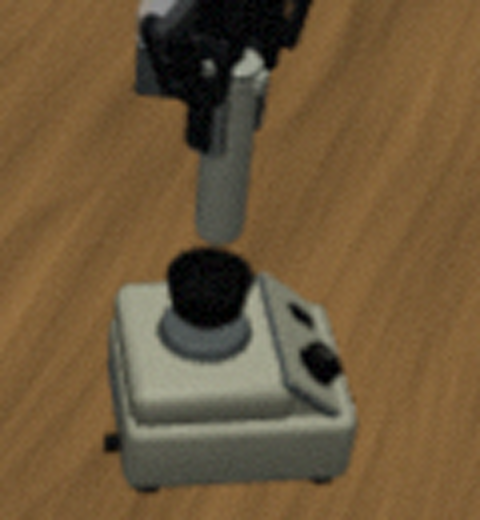

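View pics/t6.png

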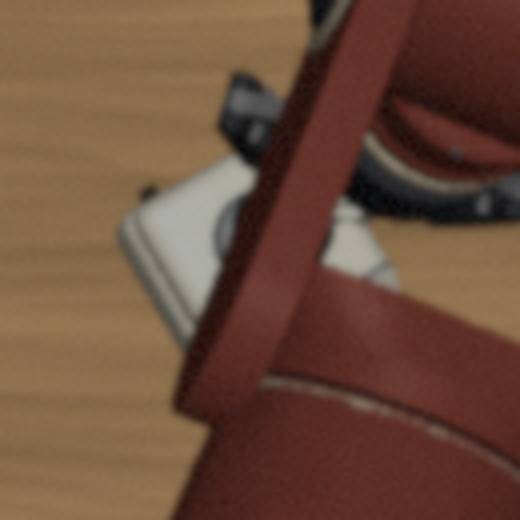

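The foot is at crop (221,235) and the cup rim is centred at about (210,265). I'll compare both numerically against the projections.

```bash
python3 - <<'E'
from h import *
S,T=pickle.load(open("i6.pkl","rb"))
for z in(.121,.139,.174,.19,.205): print(z,proj(S,[.5597,-.1747,z])[0])
g=S["color"].astype(int)
for y in range(118,142,2):
    row=g[y,335:375]; m=(abs(row[:,0]-row[:,2])<22)&(row.min(1)>50); i=np.where(m)[0]+335
    print(y,i.min() if len(i) else None,i.max() if len(i) else None)
for y in range(140,160):
    i=np.where(g[y,335:375].max(1)<45)[0]+335; print("cup",y,(i.min(),i.max(),(i.min()+i.max())/2) if len(i) else None)
print(proj(S,[.5597+.001,-.1747,.139])[0]-proj(S,[.5597,-.1747,.139])[0])
E
```

```text
0.121 [352.3562 153.2319]
0.139 [352.9119 147.6374]
0.174 [354.0351 136.3041]
0.19 [354.5682 130.9129]
0.205 [355.0797 125.733 ]
118 352 361
120 350 361
122 350 361
124 350 361
126 350 361
128 349 360
130 349 360
132 349 360
134 349 360
136 349 359
138 350 359
140 353 355
cup 140 None
cup 141 None
cup 142 (np.int64(350), np.int64(353), np.float64(351.5))
cup 143 (np.int64(346), np.int64(357), np.float64(351.5))
cup 144 (np.int64(345), np.int64(359), np.float64(352.0))
cup 145 (np.int64(343), np.int64(360), np.float64(351.5))
cup 146 (np.int64(343), np.int64(361), np.float64(352.0))
cup 147 (np.int64(342), np.int64(361), np.float64(351.5))
cup 148 (np.int64(342), np.int64(362), np.float64(352.0))
cup 149 (np.int64(342), np.int64(362), np.float64(352.0))
cup 150 (np.int64(342), np.int64(362), np.float64(352.0))
cup 151 (np.int64(342), np.int64(361), np.float64(351.5))
cup 152 (np.int64(343), np.int64(361), np.float64(352.0))
cup 153 (np.int64(343), np.int64(360), np.float64(351.5))
cup 154 (np.int64(343), np.int64(360), np.float64(351.5))
cup 155 (np.int64(343), np.int64(360), np.float64(351.5))
cup 156 (np.int64(343), np.int64(373), np.float64(358.0))
cup 157 (np.int64(343), np.int64(374), np.float64(358.5))
cup 158 (np.int64(344), np.int64(374), np.float64(359.0))
cup 159 (np.int64(345), np.int64(374), np.float64(359.5))
[-0.3829 -0.109 ]
```

The foot is about 1.4 px (roughly 3 mm) towards -x of the cup axis, while the first measurement said about 1 mm. I'll correct by 2 mm in +x and descend into the cup.

```bash
python3 -m jog '[[[0,-0.002,0.0015,0,1],[0.005,-0.002,0.0015,0,1],[0.015,-0.002,0.0015,0,1],[0.025,-0.002,0.0015,0,1],[0.034,-0.002,0.0015,0,1],[0.041,-0.002,0.0015,0,1],[0.046,-0.002,0.0015,0,1],[0.048,-0.002,0.0015,0,1],[0.048,-0.002,0.0015,0,1]]]'
python3 - <<'E'
from h import *
from station import imaging,ctrl
o=ctrl.get_obs();p,R=tool(o);print(o["opening"],o["contact_force"],p)
S=imaging.get_image("side")
cv2.imwrite("pics/s7.png",cv2.resize(S["color"][90:200,310:400,::-1],None,fx=5,fy=5,interpolation=cv2.INTER_CUBIC))
E
```

```text
t: 9.85
tool_pos: [0.562, -0.173, 0.191]
tool_rot: [-0.966, 1.348, 0.965]
contact_force: [0.6, -0.4, -1.5]
opening: 0.0283
0.028319371685888377 [ 0.631  -0.4364 -1.4651] [ 0.562 -0.173  0.191]
```

View pics/s7.png

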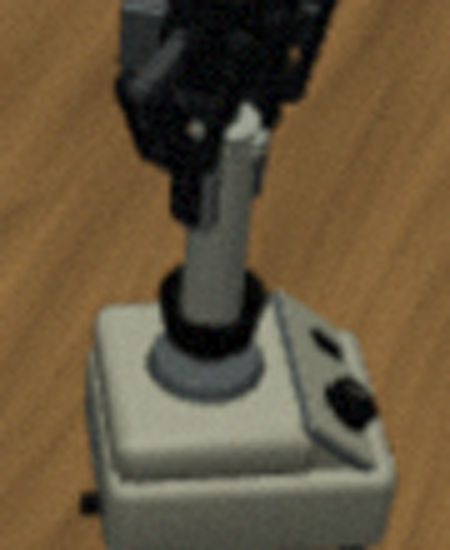

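The tube is inside the cup and centred: both axes are at crop column ~213. Now the gradual press.

```bash
python3 -m jog '[[[0.002,0,0,0,1],[0.004,0,0,0,1],[0.005,0,0,0,1],[0.006,0,0,0,1],[0.007,0,0,0,1],[0.007,0,0,0,1]]]'
```

```text
t: 10.5
tool_pos: [0.5624, -0.1732, 0.1853]
tool_rot: [-0.967, 1.347, 0.964]
contact_force: [-2.2, -0.2, 4.7]
opening: 0.0286
```

```bash
python3 -m jog '[[[0.001,0,0,0,1],[0.002,0,0,0,1],[0.003,0,0,0,1],[0.004,0,0,0,1],[0.004,0,0,0,1]]]'
```

```text
t: 11.0
tool_pos: [0.5626, -0.1733, 0.1822]
tool_rot: [-0.968, 1.347, 0.964]
contact_force: [-3.1, 0.3, 6.7]
opening: 0.0286
```

```bash
python3 -m jog '[[[0.001,0,0,0,1],[0.002,0,0,0,1],[0.003,0,0,0,1],[0.003,0,0,0,1]]]'
```

```text
t: 11.4
tool_pos: [0.5627, -0.1733, 0.1805]
tool_rot: [-0.968, 1.347, 0.964]
contact_force: [-3.1, 1.5, 9.3]
opening: 0.0289
```

```bash
python3 -m jog '[[[0.001,0,0,0,1],[0.002,0,0,0,1],[0.003,0,0,0,1],[0.004,0,0,0,1],[0.004,0,0,0,1]]]'
```

```text
t: 11.9
tool_pos: [0.5631, -0.1734, 0.1798]
tool_rot: [-0.969, 1.346, 0.963]
contact_force: [-6.8, 2.7, 15.7]
opening: 0.0288
```

The stop is met: the force rises about 9 N/mm, where the spring gave about 1 N/mm. I'll ease the sideways force and check the upright pose.

```bash
python3 -m jog '[[[0.0035,0.001,-0.0005,0,1],[0.0035,0.002,-0.001,0,1],[0.0035,0.002,-0.001,0,1],[0.0035,0.002,-0.001,0,1]]]'
python3 - <<'E'
from h import *
from station import imaging,ctrl
o=ctrl.get_obs();p,R=tool(o);print(o["opening"],o["contact_force"],p,R[:,0])
S=imaging.get_image("side");pickle.dump(S,open("i8.pkl","wb"))
for z in(.115,.133,.16,.2): print(proj(S,[p[0],p[1],z])[0])
cv2.imwrite("pics/s8.png",cv2.resize(S["color"][90:200,310:400,::-1],None,fx=5,fy=5,interpolation=cv2.INTER_CUBIC))
E
```

```text
t: 12.3
tool_pos: [0.5623, -0.1734, 0.1798]
tool_rot: [-0.97, 1.343, 0.961]
contact_force: [-3.0, 3.9, 13.1]
opening: 0.0287
0.028664252669093115 [-3.0174  3.8598 13.0963] [ 0.5623 -0.1734  0.1798] [ 0.0058 -0.0026 -1.    ]
[351.0009 155.0905]
[351.5355 149.5464]
[352.3642 140.9376]
[353.6541 127.4976]
```

View pics/s8.png

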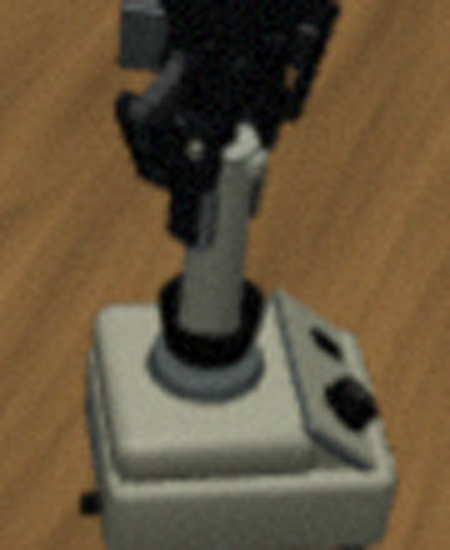

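```bash
python3 - <<'E'
from h import *
from station import ctrl
S0=pickle.load(open("side0.pkl","rb"));S=pickle.load(open("i8.pkl","rb"))
# vertical shift of cup's left/right rim edges
for c0,c1 in((342,346),(359,362)):
  for d in(S0,S):
    m=d["color"][135:165,c0:c1].max(2)<45; r=np.where(m.any(1))[0]+135; print(c0,r.min(),m.sum(), np.round(d["color"][140:152,c0+1].max(1)))
print("expected shift",proj(S,[.56,-.174,.133])[0]-proj(S,[.56,-.174,.139])[0])
g=S["color"].astype(int)
for y in range(126,152,3):
    row=g[y,335:375]; m=(abs(row[:,0]-row[:,2])<22)&(row.min(1)>50); i=np.where(m)[0]+335; print(y,i.min(),i.max())
print(ctrl.get_obs()["contact_force"])
E
```

```text
342 144 48 [129 131 130 129  93  34  11   9  10   7  12   4]
342 135 55 [132 129 135 134 135 116  69  23  12   7   0   7]
359 144 35 [119 119 119 103  62  29  16   9   8   8   9   8]
359 146 32 [126 123 122 121 121 109  73  24   8  12   8   6]
expected shift [-0.1859  1.8821]
126 354 360
129 353 359
132 351 359
135 353 358
138 350 358
141 347 358
144 347 357
147 347 357
150 346 368
[-2.9772  3.7481 13.2476]
```

The cup rim has moved down about 2 px, and 1.9 px is expected for 6 mm. The push is steady at about 13–14 N with the tube upright. Handing in.

```bash
python3 - <<'E'
from station import ctrl
print(ctrl.finish_job()); print(ctrl.get_obs()["contact_force"])
E
```

```text
the job is handed in; nothing more can be done
None
the job is handed in; nothing more can be done
```

I pressed the open cap shut in the rack, lifted the tube out upright, and pushed its foot into the mixer cup until the cup sat on its stop. I handed the job in at about 12.4 s with the tube still gripped; the hand-in gave no verdict.

- **Cap:** pressing ended on a firm stop at about 9.6 N, and both pictures then showed the cap flat and shut. After lifting, it still looked shut in the side view.
- **Cup on its stop:** the force rose sharply, about 9 N/mm against about 1 N/mm on the spring, and the rim dropped about 2 px where 1.9 px was expected. The last push read 13 N upward, steady, which is over the 10 N the stop needs and well under 30 N.
- **Upright:** the tool axis was within about 0.4° of vertical at the end.
- **Disagreements:**
  - The cup position differed by 2–3 mm between the two views. I corrected for this before descending, and the tube went in centred.
  - About 5 N of sideways force remained on the tool at the end.
- **Other objects:** I did not touch the other tubes, the bottle, the slide box or the look-alikes. Where they appeared in later pictures they looked undisturbed, but I did not check them all at the end.

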